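# Hold the sample lift at the top of its cam

## Task

Raise the vial in front of the reading lens with the cam lift: first pull the lever's sprung handle by its knob straight out to its stop, so that it leaves its locking notch, then swing the lever by the knob to the cam's highest point, where the lever's pointer points at the index pin and the tray stands highest (further on the tray sinks again). Springs drive the lever back, so finish while still gripping the knob and holding the lever at that point. Keep the vial standing on its tray without touching it, and leave the other things where they are.

Things in the scene. Friction and masses are not known exactly. Their poses are not given: they have to be found in the camera images.
- lift_base: Cam sample lift, fixed to the worktop: grey plate 235 x 180 x 12 mm. Origin at the underside level, on the upright axis of the lever; z up. The tray's column stands 85 mm behind it (+x); beside that (+y) a white read head with black lens, 128 mm high. Seen from above and counterclockwise from this body's +x axis, the lever points in the direction 2.24 rad at rest and 3.84 rad at the highest lift.
- lift_knob: Upright round black knob, 20 mm in diameter, 38 mm tall, on the sliding handle at the lever's outer end. Origin on its axis, 64 mm above the worktop; gripping faces from 16 mm below it to 22 mm above. x outward along the lever, z up. Its axis is 118 mm from the lever's axis at rest, 144 mm with the handle at its stop. The handle under it is a 24 mm wide block with its top at 42 mm.
- lift_handle (a joint): Slide of the sprung handle outward along the lever: 0 = home, its toe in the locking notch of the quadrant; 0.026 m = out at its stop. A spring pulls it home with 2.5 N at 0, 5 N at the stop. The lever is blocked until the handle is out by about 0.022 m; then the toe rides on the quadrant's rim (handle at about 0.022 m) and cannot go back in.
- lift_lever (a joint): Turn of the cam lever about the base's upright axis, rad, counterclockwise seen from above: 0 = rest (locked), 1.6 = highest lift, 2.0 = end of travel, past the highest point. Springs drive it back to 0 with about 4 N at the knob at rest and 7 N at the highest point; turning it up takes 3 to 6 N more for friction and the cam.
- lift_stage (a joint): Height of the tray above its lowest position, m: 0 at rest, rises with the lever to about 0.0215 at lever 1.6, sinks to about 0.020 at lever 2.0.
- lift_tray: Round metal tray, 52 mm in diameter, with a 4 mm lip round a 42 mm wide floor; origin at its underside centre, floor 4 mm above that. It rises and sinks with the cam; floor 56 mm above the worktop at rest.
- sample_vial: Loose sample vial, clear with a blue cap, 27 mm in diameter, 55 mm tall, standing on the tray (its base is uneven: it may lean by 3 degrees); origin at the centre of its underside, z up.
- index_pin (a point): Top of the steel index pin, 8 mm in diameter, 44 mm above the worktop, fixed on the base 82 mm from the lever's axis.
- pointer_tip (a point): Tip of the lever's pointer, a short bar that stands at a right angle to the lever, 72 mm from the axis. At the highest lift it stands next to the index pin, pointing at it (10 mm from the pin's axis).
- stock_bottle: Bystander: loose amber bottle with a blue cap, 60 mm in diameter, 121 mm tall; origin at the centre of its underside.
- timer: Bystander: loose white bench timer, 64 x 72 x 20 mm; origin at the centre of its underside.
- spare_vial: Bystander: loose vial with an orange cap, 25 mm in diameter, 63 mm tall, on the worktop; origin at the centre of its underside.
Not all that is in view belongs to the job. Leave any turquoise look-alike of the sample_vial alone.

How it is judged:
On the way, in this order (a step that is already met when the one before it is completed fails the run):
1. the sprung handle is pulled out to its stop (23.5 mm or more of its 26 mm) while the lever is still at rest (value of joint lift_handle above 0.0235 m and value of joint lift_lever below 0.2 rad), for 0.05 s.
2. the lever is at the cam's highest point, held by the knob (value of joint lift_lever between 1.45 and 1.75 rad and value of joint lift_stage above 0.02 m and contact force between the fingers and lift_knob above 1 N), for 0.3 s.
At the end, for the whole second after the job is handed in: Through the last second the fingers hold the knob (contact over 1 N), the lever stands still within 0.15 rad of its highest lift point (1.45 to 1.75 rad), the tray is up by more than 20 mm, and the vial stands upright (within 0.15 rad) on the tray, within 12 mm of its middle, carried by the tray (all of step 2 and velocity of joint lift_lever between -0.05 and 0.05 rad/s and angle between sample_vial's own z axis and vertical below 0.15 rad and horizontal distance between sample_vial and lift_tray below 0.012 m and contact force between sample_vial and lift_tray above 0.1 N); the arm keeps its last pose, push and grip.
It fails at once if the robot touches the vial on the tray (contact force between any of the fingers, the arm and sample_vial above 0.5 N).
It fails at once if the vial tips over (angle between sample_vial's own z axis and vertical above 0.4 rad).
It fails at once if the bottle, the timer or the spare vial is moved by more than 20 mm (distance of any of stock_bottle, timer, spare_vial from where it was at the start of the episode above 0.02 m).
It also fails if it takes over 40 s, if anything falls off the work surface, if the arm or the gripper's body presses on something with over 40 N, if the wrist force passes 120 N, or if a joint passes its speed limit or range.

## Robot

A 6-joint arm with a two-finger parallel gripper is mounted at the origin on a cart in front of the work surface, level with it; the furniture and walls round the work are solid. World frame = base frame: x ahead of the robot, y to its left, z up, the work surface at z = 0. Lengths are in m, angles in rad, forces in N, time in s.
With the tool pointing down it reaches from about 0.25 to 0.775 m from the base axis. Payload 4 kg.
Tool frame: the origin (TCP) lies on the centre line of the jaws, within the pads' length; the fingertips stand 17 mm ahead of it and the grasp point (between the pads) lies 2 mm behind it; z points along the fingers, y is the line along which they close (so a half turn about z gives the same grasp; the last joint's range is limited). The gripper opens to 94 mm and grips with 3 to 60 N. Pads are 16 mm wide; open, the fingers measure 119 mm over their backs; the gripper's body (75 mm by 177 mm) begins 78 mm behind the grasp point.
Start: joints at [1.164, 0.087, 1.371, -0, 1.684, -0.103], TCP at [0.165, 0.525, 0.223] pointing down, gripper open.
Joint ranges: [-3.1, 3.1], [-0.76, 2.03], [0.27, 2.55], [-1.08, 4.22], [0.17, 2.65], [-2.57, 2.57]. Speed limits (rad/s): [2.79, 2.79, 3.14, 3.14, 3.14, 3.14].

## Interface

Orientations are given as [roll, pitch, yaw] about the fixed x, y, z axes, in that order (R = Rz(yaw) Ry(pitch) Rx(roll)).
In Python, from bench import robot gives the robot as it stands.
- The arm moves only by the tool servo_tool, never from a script. Its argument "plan" is a list of rows, each a list of 7 numbers: the shift along the tool's x, y, z normalised to -1 to 1, where 1 is 0.1 m, then the turn, a rotation vector about the tool's x, y, z normalised to -1 to 1, where 1 is pi/2 rad, then the finger opening in mm, from 0 to 94. In form: [[x, y, z, ax, ay, az, gripper], ...]. A call has 1 to 12 rows; each row is the pose to reach, as a shift and turn from the pose commanded when the call began, along the tool's axes at that moment; what a row does not reach only later rows make up. A row lasts 1/12 s, in which the tool goes at most 41.7 mm and 7.16 degrees, less where a joint would pass 70% of its speed; a pose out of reach is approached as far as the arm can. A call with a number of a shift or a turn outside -1 to 1 is refused whole. A call with a gripper value outside its range is refused whole. The fingers move at their own pace and stop on an object; the grip force is fixed at half the most. Time passes only in rows, so rows that repeat a pose let the fingers close. It gives the time, the measured TCP pose, the force, the opening and the grip force at its end, in the units of the state.
- robot.get_obs(): the state, without advancing time (a new reading comes with each control period).
- robot.snapshot(name): name is "side" or "top" or "wrist"; returns the picture (384x512x3 uint8, red, green, blue); there is no depth.
- robot.camera_params(name): a dict with "camera_matrix" (3x3 intrinsics, pixels), "rvec" (rotation vector, rad) and "tvec" (3), from world to camera coordinates, as OpenCV has them; the wrist camera has in their place "tool_from_camera" (4x4, takes a point from camera to tool coordinates, whose origin is the TCP and whose axes are the flange's). Camera axes: x right, y down, z forward; pixel columns grow to the right and rows downward; lengths in m; the calibration is good to about 2 mm. The wrist camera is an equidistant fisheye: a pixel r from the principal point sees the ray r / f radians off the axis. A picture is of the moment at which its call begins: read the wrist's pose just before it. camera_params takes no time and is no camera call.
- robot.close_job(): hands the job in; it is judged then, once.
Trained networks look in the newest picture that a camera, given by its name, has taken for a name from the list of things; names that differ only in an ending like _2 or _b are one class to them, and where a whole thing is asked for, a point or a joint stands for the part that bears it (a point fixed in the world has none). Each returns a list of dicts, best first, with "conf" (0 to 1); they miss things now and then, are a little off and sometimes report something else, mostly with a low value. They report only what shows in the picture. A call takes as long as a camera call. They do not tell look-alikes from the thing itself.
- robot.find_in(thing, camera): "extent" ([centre column, centre row, width, height] in pixels, round what is visible of it).
The state is a dict: "time": time; "joint_positions": joint angles; "qvel": joint speeds; "joint_torque": joint torques, N m; "tool_pos": TCP position; "ee_rot": TCP orientation; "wrist_force": force on the tool from outside, world axes, zero at the start; "wrist_torque": the same for the moment, N m; "width": finger opening in m; "finger_force": force on a finger pad.
Only numpy, scipy, OpenCV 4.12 (cv2) and the standard library are available. Lean on these libraries where they do the work, as an engineer would, in place of code of your own. Each camera call takes 0.05 s, during which the arm holds its last target. There are 200 camera calls.

## Working session

There is one attempt and no reset: what is moved stays moved. The work goes in short steps, Python scripts to look and compute and a tool call to move; the robot and the scene stay as the last step left them, time stands still between calls to the robot, and variables do not carry over. Pictures are saved under pics/ and viewed, at most 10 in all, crops included, and the job is handed in when it is done.

Besides the shell and the picture viewer there is one more tool, called after ">>>" as name(argument=value, ...) on one line, values as JSON. servo_tool: Moves the arm, as the interface text tells. Scaled input: -1 to 1 covers 0.1 m each way for a shift and pi/2 rad each way for a turn. Its arguments: {"type":"object","properties":{"plan":{"type":"array","items":{"type":"array","items":{"type":"number"}}}},"required":["plan"]}

```bash
mkdir -p pics; python3 - <<'E'
from bench import robot
import cv2,numpy as np
o=robot.get_obs();print(o['time'],o['tool_pos'],o['ee_rot'],o['width'])
for c in("top","side"):
    im=robot.snapshot(c);cv2.imwrite(f"pics/{c}1.png",im[:,:,::-1])
    p=robot.camera_params(c);print(c,p)
    for t in("lift_knob","lift_base","index_pin","pointer_tip","lift_tray","sample_vial","stock_bottle","spare_vial","timer"):
        try:print(t,[(np.round(d['extent']).tolist(),round(d['conf'],2)) for d in robot.find_in(t,c)][:3])
        except Exception as e:print(t,e)
E
```

```text
0.0 [0.16431357 0.52434128 0.22131749] [-3.13938691e+00 -2.24997091e-04  2.83785236e+00] 0.09379740083693976
top {'camera_matrix': array([[448.52887994,   0.        , 252.59811083],
       [  0.        , 448.52887994, 189.35259738],
       [  0.        ,   0.        ,   1.        ]]), 'rvec': array([ 2.16013485, -2.0536981 ,  0.21819191]), 'tvec': array([0.04461997, 0.60865474, 0.93753391])}
lift_knob [([257.0, 157.0, 20.0, 20.0], 0.73), ([191.0, 202.0, 9.0, 12.0], 0.63)]
lift_base [([240.0, 188.0, 110.0, 124.0], 0.95)]
index_pin [([239.0, 189.0, 107.0, 124.0], 0.58), ([189.0, 203.0, 12.0, 11.0], 0.42)]
pointer_tip [([221.0, 200.0, 77.0, 38.0], 0.85)]
lift_tray [([254.0, 157.0, 21.0, 21.0], 0.62)]
sample_vial [([255.0, 152.0, 13.0, 14.0], 0.75), ([314.0, 218.0, 15.0, 13.0], 0.48)]
stock_bottle [([157.0, 137.0, 27.0, 36.0], 0.88)]
spare_vial [([318.0, 182.0, 12.0, 13.0], 0.56)]
timer [([309.0, 261.0, 30.0, 32.0], 0.91), ([227.0, 201.0, 80.0, 38.0], 0.63), ([237.0, 190.0, 114.0, 125.0], 0.43)]
side {'camera_matrix': array([[416.84838844,   0.        , 254.33474421],
       [  0.        , 416.84838844, 195.59258136],
       [  0.        ,   0.        ,   1.        ]]), 'rvec': array([ 0.17673927, -2.72067725,  1.38405838]), 'tvec': array([0.61323718, 0.05966865, 0.9458614 ])}
lift_knob [([266.0, 245.0, 11.0, 27.0], 0.55)]
lift_base [([249.0, 230.0, 127.0, 81.0], 0.9)]
index_pin [([249.0, 233.0, 128.0, 82.0], 0.65)]
pointer_tip [([266.0, 233.0, 36.0, 59.0], 0.9)]
lift_tray [([249.0, 178.0, 13.0, 22.0], 0.7), ([218.0, 204.0, 20.0, 16.0], 0.62)]
sample_vial [([334.0, 263.0, 14.0, 25.0], 0.87), ([284.0, 162.0, 8.0, 15.0], 0.73), ([286.0, 180.0, 13.0, 23.0], 0.58)]
stock_bottle [([173.0, 275.0, 35.0, 65.0], 0.8)]
spare_vial [([250.0, 177.0, 10.0, 27.0], 0.73)]
timer [([320.0, 192.0, 23.0, 21.0], 0.84)]
```

```bash
python3 - <<'E'
import cv2,numpy as np
a=cv2.imread("pics/top1.png")[90:300,130:370];b=cv2.imread("pics/side1.png")[130:340,130:370]
cv2.imwrite("pics/both.png",np.vstack([cv2.resize(x,(686,600)) for x in(a,)]))
cv2.imwrite("pics/sidec.png",cv2.resize(b,(686,600)))
E
```

```text
(no output)
```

View pics/both.png

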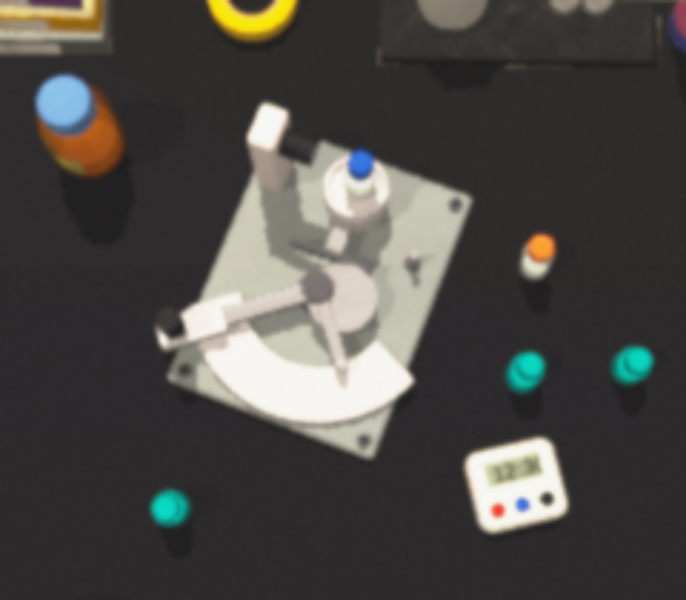

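View pics/sidec.png

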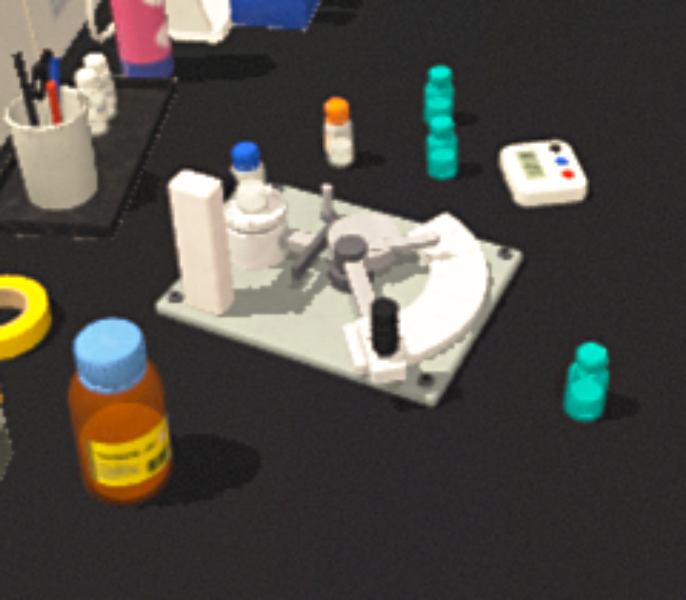

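Possible knobs in the top picture: black upright at the lever's end (190,203), lens (238,142), hub cap (241,191) and base screws. By the description it is (190,203), on the handle block at the lever's end. The crops show this: black upright cylinder at side (264,244). The only blue-capped vial is on the tray at top (256,148). The turquoise ones are loose.

```bash
cat > h.py <<'E'
from bench import robot
import cv2,numpy as np
from scipy.optimize import least_squares
def proj(c,P):
    p=robot.camera_params(c);return cv2.projectPoints(np.float64(P).reshape(-1,1,3),p['rvec'],p['tvec'],p['camera_matrix'],None)[0][:,0]
def onz(c,uv,z):
    p=robot.camera_params(c);R=cv2.Rodrigues(p['rvec'])[0];t=p['tvec'];C=-R.T@t
    d=R.T@np.linalg.solve(p['camera_matrix'],[*uv,1]);return C+d*(z-C[2])/d[2]
def tri(a,b):
    f=lambda X:np.r_[proj('top',X)[0]-a,proj('side',X)[0]-b]
    r=least_squares(f,[.5,.2,.05]);return r.x,np.abs(r.fun).max()
T=lambda u,v:(130+u/2.858,90+v/2.857)
S=lambda u,v:(130+u/2.858,130+v/2.857)
E
python3 - <<'E'
from h import *
c=[onz('top',T(*q),.012)[:2] for q in((375,458),(470,198),(168,378))];print(c)
e=c[1]-c[0];f=c[2]-c[0];print(np.linalg.norm(e),np.linalg.norm(f))
yaw=np.arctan2(e[1],e[0]);yf=np.arctan2(f[1],f[0])-np.pi/2;print('yaw',yaw,yf)
s=[onz('side',S(*q),.012)[:2] for q in((522,255),(432,402),(158,305))];print('side',s)
e=s[1]-s[0];print(np.arctan2(e[1],e[0])-np.pi/2);e=s[2]-s[1];print(np.arctan2(e[1],e[0]))
y=(yaw+yf)/2
print('knobtop',onz('top',T(170,317),.086),onz('side',S(384,305),.086),'tri mid',tri(T(171,320),S(384,326)))
k=onz('top',T(170,317),.086)[:2]
for r in(y,):print('axis',k-.118*np.array([np.cos(r+2.24),np.sin(r+2.24)]))
print('hub',tri(T(317,280),S(350,242)),'pin',onz('top',T(412,255),.044),onz('side',S(326,187),.044),'vialcap',tri(T(361,158),S(246,150)))
for q in((170,508),(525,368),(540,245),(65,100)):print(onz('top',T(*q),.05))
E
```

```text
[array([0.47547095, 0.04897911]), array([ 0.695276  , -0.02028584]), array([0.53142202, 0.21962221])]
0.2304601741500781 0.179581700679825
yaw -0.30526993737110114 -0.31683776646795847
side [array([0.47632315, 0.0596939 ]), array([0.53331981, 0.22781965]), array([0.75044039, 0.1518602 ])]
-0.32685270142727574
-0.3365404246230149
knobtop [0.56835052 0.21076093 0.086     ] [0.56779951 0.21438605 0.086     ] tri mid (array([0.56880279, 0.21287657, 0.06575466]), np.float64(0.38794302169469574))
axis [0.60971448 0.10024839]
hub (array([0.60951702, 0.10216877, 0.04742449]), np.float64(0.6795348205558014)) pin [0.63618728 0.02734863 0.044     ] [0.63877662 0.02898905 0.044     ] vialcap (array([0.69355966, 0.07161041, 0.10612109]), np.float64(0.8432553872133042))
[0.42664479 0.20435751 0.05      ]
[ 0.54838073 -0.06439749  0.05      ]
[ 0.6481117  -0.07419096  0.05      ]
[0.75074878 0.3165383  0.05      ]
```

>>> servo_tool(plan=[[-1,-0.37,0,0,0,0,94],[-1,-0.37,0,0,0,0,94],[-1,-0.37,0,0,0,0,70],[-1,-0.37,0,0,0,0,60]])

```text
time: 1.33
tool_pos: [0.252, 0.4573, 0.2226]
ee_rot: [-3.141, 0.002, 2.833]
wrist_force: [-0.0, 0.6, 0.3]
width: 0.084
finger_force: 0.0
```

>>> servo_tool(plan=[[-1,-0.37,0,0,0,0,60],[-1,-0.37,0,0,0,0,60],[-1,-0.37,0,0,0,0,60],[-1,-0.37,0,0,0,0,60]])

```text
time: 1.67
tool_pos: [0.3359, 0.3924, 0.2224]
ee_rot: [-3.141, 0.002, 2.833]
wrist_force: [-0.2, -0.0, -0.2]
width: 0.0608
finger_force: 0.0
```

>>> servo_tool(plan=[[-1,-0.37,0,0,0,0,60],[-1,-0.37,0,0,0,0,60],[-1,-0.37,0,0,0,0,60],[-1,-0.37,0,0,0,0,60]])

```text
time: 2.0
tool_pos: [0.4199, 0.3277, 0.2221]
ee_rot: [-3.141, 0.001, 2.834]
wrist_force: [-0.4, 0.4, 0.5]
width: 0.0599
finger_force: 0.0
```

>>> servo_tool(plan=[[-0.9,-0.33,0,0,0,0.58,50],[-0.9,-0.33,0,0,0,0.58,50],[-0.9,-0.33,0,0,0,0.58,50],[-0.9,-0.33,0,0,0,0.58,50],[-0.9,-0.33,0,0,0,0.58,50],[-0.9,-0.33,0,0,0,0.58,50],[-0.9,-0.33,0,0,0,0.58,50],[-0.9,-0.33,0,0,0,0.58,50],[-0.9,-0.33,0,0,0,0.58,50]])

```text
time: 2.75
tool_pos: [0.4925, 0.2727, 0.2225]
ee_rot: [-3.141, -0.001, 1.928]
wrist_force: [0.4, 0.4, 0.3]
width: 0.0498
finger_force: 0.0
```

```bash
cat >> h.py <<'E'
from scipy.spatial.transform import Rotation as Ro
def wray(uv,o):
    p=robot.camera_params('wrist');K=p['camera_matrix'];M=np.array(p['tool_from_camera'])
    d=np.array([(uv[0]-K[0,2])/K[0,0],(uv[1]-K[1,2])/K[1,1]]);r=np.linalg.norm(d)
    v=np.r_[d/max(r,1e-9)*np.sin(r),np.cos(r)];R=Ro.from_euler('xyz',o['ee_rot']).as_matrix()
    return o['tool_pos']+R@M[:3,3],R@M[:3,:3]@v
def wz(uv,o,z):
    C,d=wray(uv,o);return C+d*(z-C[2])/d[2]
E
python3 - <<'E'
from h import *
o=robot.get_obs();print(o['tool_pos'],o['ee_rot'],o['joint_positions'])
im=robot.snapshot('wrist');cv2.imwrite('pics/w1.png',im[:,:,::-1])
for t in('lift_knob','index_pin','lift_tray','pointer_tip'):
    for d in robot.find_in(t,'wrist')[:3]:print(t,np.round(d['extent']),round(d['conf'],2),wz(d['extent'][:2],o,.075))
E
```

```text
[0.49248894 0.27266432 0.22251858] [-3.14142110e+00 -1.28419457e-03  1.92822059e+00] [4.04153467e-01 1.16065167e-01 1.33922210e+00 1.29948230e-03
 1.68641666e+00 4.68789301e-02]
index_pin [274. 287. 136. 143.] 0.88 [0.55930818 0.1580706  0.075     ]
lift_tray [319. 345.   7.  16.] 0.54 [0.6608726  0.08047265 0.075     ]
pointer_tip [275. 289. 140. 139.] 0.71 [0.56063862 0.15544793 0.075     ]
pointer_tip [284. 280.  33. 107.] 0.67 [0.56639387 0.17172993 0.075     ]
```

View pics/w1.png

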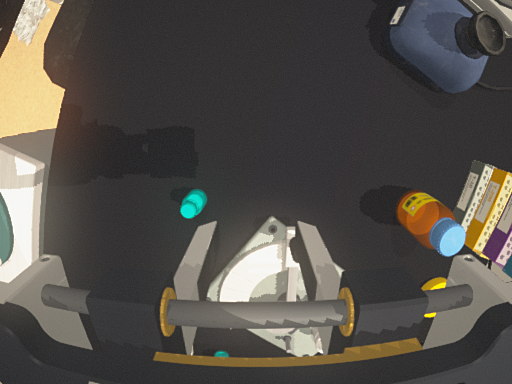

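The wrist view shows the lever between the fingers, the knob hard to see near (292,230) against the dark worktop, and the turquoise vial at (193,204). I'll move above the knob and look again.

>>> servo_tool(plan=[[-0.3,0.2,0.1,0,0,0,50],[-0.6,0.35,0.3,0,0,0,50],[-0.83,0.5,0.6,0,0,0,50],[-0.83,0.5,0.85,0,0,0,50],[-0.83,0.5,0.93,0,0,0,50],[-0.83,0.5,0.93,0,0,0,50]])

```text
time: 3.5
tool_pos: [0.5674, 0.2099, 0.126]
ee_rot: [-3.135, -0.001, 1.927]
wrist_force: [-0.6, -0.0, 0.3]
width: 0.0497
finger_force: 0.0
```

```bash
python3 - <<'E'
from h import *
o=robot.get_obs();print(o['tool_pos'],o['ee_rot'],o['joint_positions'])
im=robot.snapshot('wrist');cv2.imwrite('pics/w2.png',cv2.resize(im[150:384,150:400,::-1],None,fx=2.4,fy=2.4))
for t in('lift_knob','lift_handle'):
    for d in robot.find_in(t,'wrist')[:3]:print(t,np.round(d['extent']),round(d['conf'],2),wz(d['extent'][:2],o,.075))
E
```

```text
[0.56741228 0.2099222  0.12597854] [-3.13458347e+00 -1.26328421e-03  1.92653043e+00] [ 2.60330820e-01  2.50228363e-01  1.37554435e+00  5.90504854e-04
  1.52291760e+00 -9.54380669e-02]
lift_knob [258. 209.  27.  41.] 0.6 [0.5658988  0.21633609 0.075     ]
lift_handle [259. 209.  28.  62.] 0.65 [0.5671479  0.21645821 0.075     ]
```

View pics/w2.png

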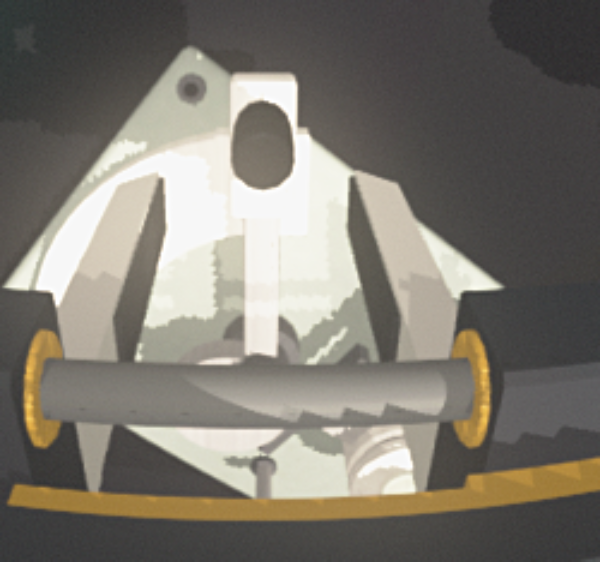

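```bash
python3 - <<'E'
from h import *
o=robot.get_obs()
for uv,z in(((260,218),.086),((259.5,203),.042),((259.5,210),.064)):
    P=wz(uv,o,z);d=P-o['tool_pos'];a=1.9265;print(P,'tool x,y',d[0]*np.cos(a)+d[1]*np.sin(a),d[0]*np.sin(a)-d[1]*np.cos(a))
E
```

```text
[0.57253857 0.21345136 0.086     ] tool x,y 0.0010105129271118364 0.003177511889414952
[0.5736702  0.21104694 0.042     ] tool x,y -0.0016374843531560856 0.0034009644813739067
[0.57297489 0.2120608  0.064     ] tool x,y -0.00044495491994096575 0.003102247224429646
```

The crop shows the knob at crop (264,145), between the open fingers and about 3 mm off centre along tool y. Descending and gripping.

>>> servo_tool(plan=[[0,0.03,0.15,0,0,0,50],[0,0.03,0.35,0,0,0,50],[0,0.03,0.5,0,0,0,50],[0,0.03,0.57,0,0,0,50],[0,0.03,0.57,0,0,0,50],[0,0.03,0.57,0,0,0,50]])

```text
time: 4.15
tool_pos: [0.5728, 0.2121, 0.0742]
ee_rot: [3.139, 0.0, 1.928]
wrist_force: [0.0, 0.2, 0.5]
width: 0.0499
finger_force: 0.0
```

>>> servo_tool(plan=[[0,0,0,0,0,0,20],[0,0,0,0,0,0,10],[0,0,0,0,0,0,0],[0,0,0,0,0,0,0],[0,0,0,0,0,0,0],[0,0,0,0,0,0,0]])

```text
time: 4.65
tool_pos: [0.5693, 0.2105, 0.0731]
ee_rot: [-3.134, -0.0, 1.927]
wrist_force: [-8.7, -4.3, 6.9]
width: 0.0193
finger_force: 30.0
```

>>> servo_tool(plan=[[0,-0.03,0,0,0,0,0],[0.06,-0.03,0,0,0,0,0],[0.12,-0.03,0,0,0,0,0],[0.18,-0.03,0,0,0,0,0],[0.24,-0.03,0,0,0,0,0],[0.28,-0.03,0,0,0,0,0],[0.28,-0.03,0,0,0,0,0],[0.28,-0.03,0,0,0,0,0]])

```text
time: 5.32
tool_pos: [0.5599, 0.235, 0.0729]
ee_rot: [-3.141, 0.004, 1.927]
wrist_force: [-1.5, -6.9, 3.8]
width: 0.0195
finger_force: 30.0
```

>>> servo_tool(plan=[[0.03,0,0,0,0,0,0],[0.04,0,0,0,0,0,0],[0.04,0,0,0,0,0,0],[0.04,0,0,0,0,0,0]])

```text
time: 5.65
tool_pos: [0.5598, 0.2354, 0.0726]
ee_rot: [-3.14, 0.011, 1.925]
wrist_force: [2.0, -14.0, 3.7]
width: 0.0193
finger_force: 30.0
```

```bash
python3 - <<'E'
from h import *
im=robot.snapshot('wrist');o=robot.get_obs();print(o['tool_pos'],o['wrist_force'],o['joint_positions'])
im2=robot.snapshot('top');a=cv2.resize(im[150:384,150:400,::-1],(400,374));b=cv2.resize(im2[110:260,150:310,::-1],(399,374))
cv2.imwrite('pics/w3.png',np.hstack([a,b]))
E
```

```text
[0.5598119  0.23534427 0.07261966] [  2.46124928 -14.30167228   3.01104645] [ 0.31041118  0.28692472  1.43961638 -0.0106117   1.41582699 -0.0422158 ]
```

View pics/w3.png

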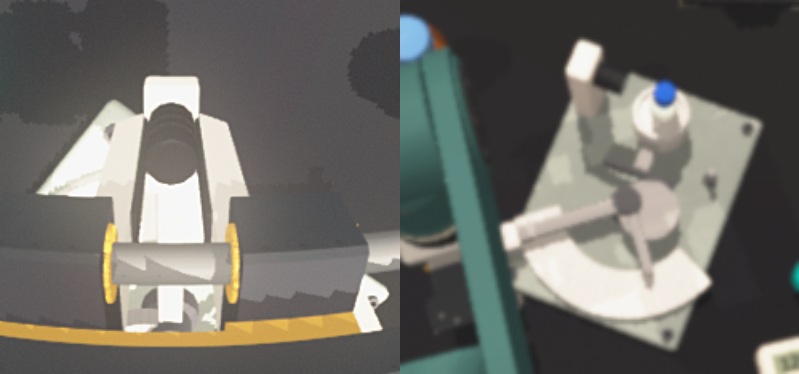

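The handle is at its stop: wrist force jumped to 14 N with no further travel, and the left panel shows the knob slid out between the closed fingers at (172,150). Now the swing.

>>> servo_tool(plan=[[-0.02,-0.087,0,0,0,-0.038,0],[-0.03,-0.174,0,0,0,-0.076,0],[-0.043,-0.26,0,0,0,-0.115,0],[-0.062,-0.345,0,0,0,-0.153,0],[-0.085,-0.428,0,0,0,-0.191,0],[-0.113,-0.511,0,0,0,-0.229,0],[-0.146,-0.591,0,0,0,-0.267,0],[-0.184,-0.67,0,0,0,-0.306,0],[-0.226,-0.745,0,0,0,-0.344,0],[-0.273,-0.819,0,0,0,-0.382,0]])

```text
time: 6.58
tool_pos: [0.4957, 0.1878, 0.0735]
ee_rot: [3.131, 0.008, 2.529]
wrist_force: [11.6, 2.7, -5.3]
width: 0.0192
finger_force: 30.0
```

```bash
cat >> h.py <<'E'
def lev():
    o=robot.get_obs();d=o['tool_pos'][:2]-[.6097,.101];a=np.arctan2(d[1],d[0])%6.283
    f=o['wrist_force'];print('r',np.linalg.norm(d),'lever',a-1.926,'yaw err',o['ee_rot'][2]%6.283-a,'Frad',f[0]*np.cos(a)+f[1]*np.sin(a),'Ftan',-f[0]*np.sin(a)+f[1]*np.cos(a),o['finger_force'],o['width'],o['tool_pos'],o['joint_positions'])
E
python3 -c "from h import *;lev()"
```

```text
r 0.14322370083389083 lever 0.5648369160505575 yaw err 0.03826840035727974 Frad -7.577058771082012 Ftan -9.153774238934215 30.024420619010925 0.01915832179605747 [0.49574747 0.18776318 0.07345794] [ 2.54659205e-01  1.12368345e-01  1.64508851e+00  6.76221753e-04
  1.37130118e+00 -7.03819374e-01]
```

>>> servo_tool(plan=[[-0.003,-0.087,0,0,0,-0.038,0],[-0.01,-0.174,0,0,0,-0.076,0],[-0.023,-0.26,0,0,0,-0.115,0],[-0.042,-0.345,0,0,0,-0.153,0],[-0.065,-0.428,0,0,0,-0.191,0],[-0.093,-0.511,0,0,0,-0.229,0],[-0.126,-0.591,0,0,0,-0.267,0],[-0.164,-0.67,0,0,0,-0.306,0],[-0.206,-0.745,0,0,0,-0.344,0],[-0.253,-0.819,0,0,0,-0.382,0]])

```text
time: 7.42
tool_pos: [0.4673, 0.1091, 0.0732]
ee_rot: [3.132, 0.008, 3.13]
wrist_force: [6.2, 11.1, -3.2]
width: 0.0192
finger_force: 30.0
```

```bash
python3 -c "from h import *;lev()"
```

```text
r 0.142612761423387 lever 1.1590315595110574 yaw err 0.045266387094103244 Frad -5.544926152265482 Ftan -11.454246824036353 30.02720206975937 0.019188385935149713 [0.4673153  0.10906203 0.07324544] [ 0.1050042   0.00463582  1.75925777  0.00881534  1.36900178 -1.45626336]
```

>>> servo_tool(plan=[[-0.003,-0.087,0,0,0,-0.038,0],[-0.01,-0.174,0,0,0,-0.076,0],[-0.023,-0.26,0,0,0,-0.115,0],[-0.042,-0.345,0,0,0,-0.153,0],[-0.065,-0.428,0,0,0,-0.191,0],[-0.093,-0.511,0,0,0,-0.229,0],[-0.126,-0.591,0,0,0,-0.267,0],[-0.138,-0.618,0,0,0,-0.28,0],[-0.138,-0.618,0,0,0,-0.28,0],[-0.138,-0.618,0,0,0,-0.28,0],[-0.138,-0.618,0,0,0,-0.28,0]])

```text
time: 8.33
tool_pos: [0.4788, 0.0477, 0.073]
ee_rot: [3.135, 0.007, -2.715]
wrist_force: [2.1, 10.7, 0.9]
width: 0.0193
finger_force: 30.0
```

```bash
python3 - <<'E'
from h import *
lev()
im2=robot.snapshot('top');im=robot.snapshot('side')
a=cv2.resize(im[130:300,170:340,::-1],(400,400),interpolation=2);b=cv2.resize(im2[110:270,170:330,::-1],(400,400),interpolation=2)
cv2.imwrite('pics/w4.png',np.hstack([a,b]))
for t in('pointer_tip','sample_vial'):
  for c in('top','side'):print(t,c,[(np.round(d['extent']),round(d['conf'],2)) for d in robot.find_in(t,c)][:2])
E
```

```text
r 0.14136974242576078 lever 1.60221709131883 yaw err 0.03935688010364258 Frad -5.95905199815232 Ftan -9.10130272052996 30.023275315761566 0.01929129343030451 [0.47877504 0.04767027 0.07299229] [-0.02538948  0.01139261  1.7529708   0.00980984  1.373641   -2.02428308]
pointer_tip top [(array([249., 184.,  36.,  26.]), 0.83)]
pointer_tip side [(array([276., 209.,  85.,  34.]), 0.88)]
sample_vial top [(array([190., 270.,   8.,  12.]), 0.58), (array([351., 219.,  16.,  12.]), 0.43)]
sample_vial side [(array([284., 181.,   8.,  23.]), 0.74), (array([336., 264.,  15.,  25.]), 0.67)]
```

View pics/w4.png

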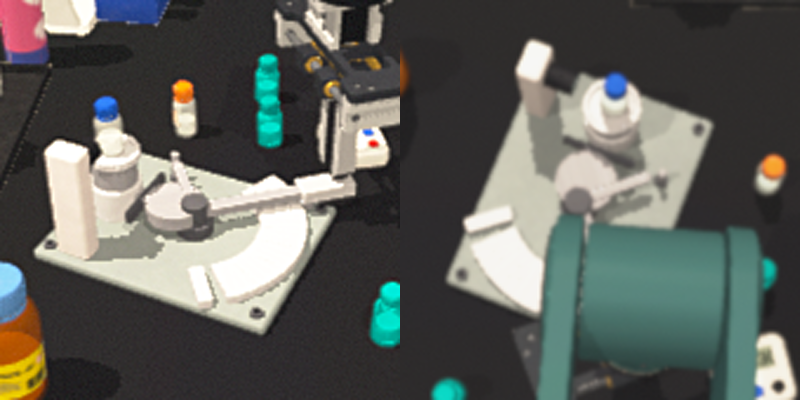

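The lever stands at about 1.60 rad, with its pointer at the index pin (right panel, 658,182). The tray is up and the vial upright (right panel 613,95; left panel 108,115). Holding briefly, then handing in.

>>> servo_tool(plan=[[0,0,0,0,0,0,0],[0,0,0,0,0,0,0],[0,0,0,0,0,0,0],[0,0,0,0,0,0,0],[0,0,0,0,0,0,0],[0,0,0,0,0,0,0]])

```text
time: 9.13
tool_pos: [0.4787, 0.0477, 0.073]
ee_rot: [3.135, 0.007, -2.715]
wrist_force: [0.4, 10.6, 1.2]
width: 0.0195
finger_force: 30.0
```

```bash
python3 -c "
from h import *
lev();print(robot.close_job())"
```

```text
r 0.1413808356137435 lever 1.6018304268521397 yaw err 0.03992869331935012 Frad -4.366499775312892 Ftan -9.62017097711904 30.02215325832367 0.01954703630614401 [0.47874416 0.04771672 0.07297801] [-0.02520425  0.01133079  1.75306281  0.00967922  1.37357261 -2.02425754]
the job is handed in; nothing more can be done
None
```

I handed the job in at about 9 s with the lever held by the knob at about 1.60 rad (worked out from the tool pose), the pointer at the index pin, the tray up and the vial standing on it; no verdict came back.

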